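# Secure the case lid and hold the case up by its handle

## Task

Turn the red turnbutton on the blue instrument case fully inward over the lid so that it secures the lid, while the case still stands on its mat. Then take the bow handle on the lid, lift the case gently straight up and finish while holding it steady and level in the air over its spot, about 12 cm clear of the mat, ready for a colleague to take. Keep the case level all the way, and do not disturb the roll of masking tape beside it.

Things in the scene. Friction and masses are not known exactly. Their poses are not given: they have to be found in the camera images.
- case: Blue hollow case 150 (x) x 190 (y) x 66 mm (z), 0.3 to 0.6 kg, loose on the mat. Origin: centre of underside, z up. Front rim (-x, towards the robot), 22 mm wide, carries the red turnbutton. Two steel keepers (x 48 to 72, y +-33 to 67, top at z 71 mm) reach over the lid's rear edge. Too wide to grip: it hangs from the lid by keepers and turned-in turnbutton; unsecured, the lid comes away.
- lid: Grey loose lid 113 (x) x 163 (y) x 9.5 mm, 0.12 kg with its bow handle, lying in the case's recess about flush with the rim (1.5 mm play all round, 1.7 mm upward under keepers and turnbutton). Origin: centre of underside, when seated at case frame x 5, y 0, z 56 mm. Axes as the case.
- handle_grip (a point): Centre of the black rubber grip of the lid's bow handle: a bar 16 mm wide (x), 16 mm high (z), 72 mm long (along y), 40 mm above the lid's top, at case frame x 0, y 0, z 105.5 mm. Free space underneath; round steel legs at y +-55 mm. Axes as the lid. A firm grip (about 100 N) keeps it from tipping.
- turnbutton (a joint): Angle of the red turnbutton about its upright pivot on the case. 0: long end points along the rim to case +y (lid free). It grows clockwise seen from above; at 1.57 the long end points inward (case +x) over the lid and secures it. Stops at 0 and 1.65; starts at 0 to 0.35; stays where left (friction 0.06 N m).
- turnbutton_pivot (a point): Top of the turnbutton on its axis, case frame x -64, y 0, z 85 mm. Red bar 12 mm wide, 18 mm high, underside 1 mm above the rim; long end 28 mm, short end 12 mm from the axis. The point turns with it; its y axis points along the long end. The handle stands 64 mm away: open the fingers only to about 40 mm here.
- mat: Grey and black rubber bench mat, 200 (x) x 320 (y) x 3 mm, fixed flat on the bench. Origin at the centre of its underside, axes as the mat; the case stands on its +y part, the tape on its -y part.
- spot (a point): Point on the mat's top about which the case stands at the start (45 mm to +y of the mat's centre, 3 mm above the bench); the case starts within 6 mm of it.
- tape: Roll of masking tape, 76 mm across, 24 mm high, lying loose on the -y part of the mat, its edge 15 to 30 mm from the case. Origin at the centre of its underside. To be left alone.

How it is judged:
By the outcome, as a careful person would: the job done as asked, in the order asked, and still so for the second after the job is handed in, while the arm keeps its last pose, push and grip.
It also fails if it takes over 51 s, if anything falls off the work surface, if the arm or the gripper's body presses on something with over 40 N, if the wrist force passes 120 N, or if a joint passes its speed limit or range.

## Robot

A 6-joint arm with a two-finger parallel gripper is mounted at the origin on a cart in front of the work surface, level with it; the furniture and walls round the work are solid. World frame = base frame: x ahead of the robot, y to its left, z up, the work surface at z = 0. Lengths are in mm, angles in rad, forces in N, time in s.
With the tool pointing down it reaches from about 350 to 975 mm from the base axis. Payload 17.4 kg.
Tool frame: the origin (TCP) lies at the very end of the fingers, on their centre line; the grasp point (between the pads) lies env.grip_point_offset behind it (env.grip_point_offset is the distance from the TCP to the grasp point, in mm); z points along the fingers, y is the line along which they close (so a half turn about z gives the same grasp; the last joint's range is limited). The gripper opens to 85 mm and grips with 20 to 120 N. Pads are 22 mm wide; open, the fingers measure 114 mm over their backs; the gripper's body (76 mm by 85 mm) begins 54 mm behind the grasp point. The pads swing forward as they close: fully open they stand 13 mm farther back than shut.
Start: joints at [1.176, 0.116, 1.442, -0, 1.584, -0.038], TCP at [235.771, 632.491, 231.303] pointing down, gripper open.
Joint ranges: [-2.83, 2.83], [-0.83, 2.19], [0.07, 2.5], [-1.14, 4.28], [0.01, 3], [-2.97, 2.97]. Speed limits (rad/s): [1.89, 1.89, 2.22, 3.14, 3.14, 3.14].

## Interface

Orientations are given as a 3x3 rotation matrix whose columns are the frame's x, y, z axes.
In Python, from plant import env, eoat, solve_ik, viewer, models gives the robot as it stands. The module is installed in compiled form; this text tells all that it offers. Calls block until the motion is done:
- env.move_ptp(position, orientation): joint-space move of the TCP to a pose.
- env.move_l(position, ori=None, rate=150): straight line of the TCP; ori=None keeps the orientation; rate is the mean speed in mm/s.
- env.movej(angles): joint-space move.
- eoat.gripper_to(opening, grip_force=None): finger opening in mm; grip_force is the grip in N (None keeps the last); returns when the fingers have stopped.
- env.pause(seconds).
- solve_ik(position, orientation): joint angles nearest the present ones, or None.
- viewer.capture(name): name is "scene" or "top" or "wrist"; returns a dict with "color" (384x512x3 uint8, red, green, blue), "K" (3x3 intrinsics, pixels), "R" (3x3) and "t" (3): a world point X has camera coordinates R X + t. Camera axes: x right, y down, z forward; pixel columns grow to the right and rows downward; lengths in mm; the calibration is good to about 2 mm. A picture is of the moment at which its call begins. There is no depth.
A pose or a line that the arm cannot do raises env.MotionError and nothing moves.
- env.hand_in(): hands the job in; it is judged then, once.
Trained networks look in a picture, given as the dict that the camera call returned (one of the last four; its "shot" number tells which), for a name from the list of things; names that differ only in an ending like _2 or _b are one class to them, and where a whole thing is asked for, a point or a joint stands for the part that bears it (a point fixed in the world has none). Each returns a list of dicts, best first, with "p" (0 to 1); they miss things now and then, are a little off and sometimes report something else, mostly with a low value. They report only what shows in the picture. A call takes as long as a camera call.
- models.silhouettes(label, picture): "region" (384x512 bool, what is visible of it) and "extent" ([left, top, width, height] in pixels, round what is visible of it).
Readings, each from a call of its own:
- env.get_time(): time.
- env.get_q(): joint angles.
- env.get_joint_velocities(): joint speeds.
- env.get_joint_torque(): joint torques, N m.
- env.get_position(): TCP position.
- env.get_ee_rot(): TCP orientation.
- env.get_contact_force(): force on the tool from outside, world axes, zero at the start.
- env.get_wrist_torque(): the same for the moment, N m.
- env.get_finger_gap(): finger opening in mm.
- env.get_grasp_force(): force on a finger pad.
Only numpy, scipy, OpenCV 4.12 (cv2) and the standard library are available. Lean on these libraries where they do the work, as an engineer would, in place of code of your own. Each camera call takes 0.05 s, during which the arm holds its last target. There are 200 camera calls.

## Working session

There is one attempt and no reset: what is moved stays moved. The work goes in short steps, each a Python script; the robot and the scene stay as the last script left them, time stands still between calls to the robot, and variables do not carry over. Pictures are saved under pics/ and viewed, at most 10 in all, crops included, and the job is handed in when it is done.

```bash
mkdir -p pics; python3 - <<'E'
from plant import env, eoat, solve_ik, viewer, models
import cv2,numpy as np,pickle
D={}
ims=[]
for n in ["top","scene","wrist"]:
    d=viewer.capture(n); D[n]=d
    print(n,d["K"].tolist(),d["R"].round(4).tolist(),d["t"].round(1).tolist())
    for l in ["case","lid","handle_grip","turnbutton","mat","tape"]:
        for r in models.silhouettes(l,d)[:2]: print(l,round(r["p"],2),r["extent"]); D.setdefault((n,l),r)
    ims.append(d["color"])
pickle.dump(D,open("d.pkl","wb"))
for n,i in zip("tsw",ims): cv2.imwrite(f"pics/{n}.png",i[:,:,::-1])
cv2.imwrite("pics/a.png",cv2.resize(np.hstack(ims[:2]),(800,300))[:,:,::-1])
print(env.get_time(),env.grip_point_offset)
E
```

```text
top [[355.6341889652065, 0.0, 255.13598688167824], [0.0, 355.6341889652065, 189.58888485314233], [0.0, 0.0, 1.0]] [[-0.0115, -0.9997, -0.023], [-0.9972, 0.0131, -0.0733], [0.0736, 0.0221, -0.997]] [-39.2, 582.1, 892.8]
case 0.91 [211.0, 174.6, 89.6, 78.7]
lid 0.93 [221.7, 184.7, 74.2, 55.4]
lid 0.29 [238.9, 235.7, 17.5, 10.2]
handle_grip 0.62 [220.9, 182.5, 74.9, 61.2]
mat 0.8 [205.3, 167.1, 136.3, 100.4]
mat 0.62 [238.5, 233.6, 19.3, 12.3]
tape 0.54 [303.6, 222.8, 25.0, 23.7]
scene [[421.9841229341669, 0.0, 258.5087324962209], [0.0, 421.9841229341669, 194.15687138957645], [0.0, 0.0, 1.0]] [[0.7246, -0.6887, 0.0259], [-0.3175, -0.367, -0.8744], [0.6117, 0.6253, -0.4846]] [-456.5, 206.0, 591.0]
case 0.92 [188.9, 169.7, 103.6, 90.5]
lid 0.8 [201.4, 167.9, 83.8, 56.0]
handle_grip 0.73 [200.0, 165.8, 81.7, 55.8]
turnbutton 0.69 [198.8, 192.2, 12.7, 13.5]
turnbutton 0.19 [199.7, 168.1, 82.9, 52.7]
mat 0.81 [177.5, 203.9, 151.4, 101.1]
tape 0.98 [249.7, 249.7, 40.4, 32.0]
wrist [[272.9626252454154, 0.0, 253.8522862748045], [0.0, 272.9626252454154, 191.26815994089392], [0.0, 0.0, 1.0]] [[0.3493, 0.937, 0.0009], [0.8944, -0.3337, 0.2978], [0.2793, -0.1033, -0.9546]] [-675.9, -38.8, 379.2]
1.05 18.700000000000003
```

```bash
python3 - <<'E'
import cv2,numpy as np
t=cv2.imread("pics/t.png")[150:290,190:360]; s=cv2.imread("pics/s.png")[150:320,160:340]
a=np.hstack([cv2.resize(t,(395,325),interpolation=cv2.INTER_CUBIC),cv2.resize(s,(344,325),interpolation=cv2.INTER_CUBIC)])
cv2.imwrite("pics/b.png",a)
E
```

```text
(no output)
```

View pics/a.png

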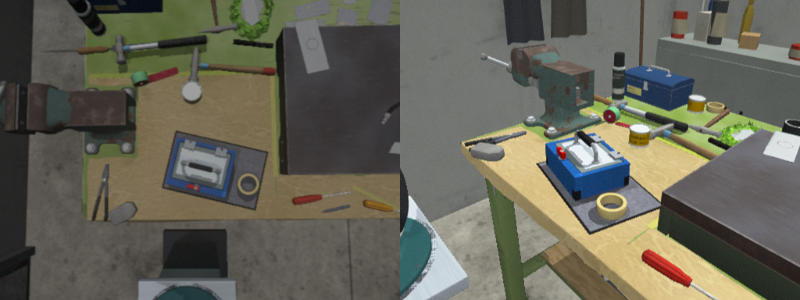

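View pics/b.png

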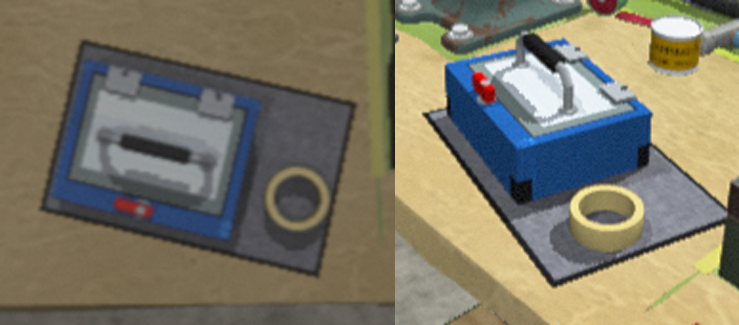

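The top view shows the case at about pixel (255,213), yawed slightly clockwise. The red bar is at about (247,240) with its long end to the left (+y), so it is near angle 0. The tape is at (317,235). I'll get a rough pose by triangulation, then look again from closer with the wrist camera.

```bash
cat > h.py <<'E'
import numpy as np,cv2,pickle
def ray(d,uv,z):
    C=-d["R"].T@d["t"]; v=d["R"].T@np.linalg.inv(d["K"])@np.array([uv[0],uv[1],1.])
    return C+v*(z-C[2])/v[2]
def proj(d,X):
    p=(d["R"]@np.atleast_2d(X).T+d["t"][:,None]); p=d["K"]@p; return (p[:2]/p[2]).T
def Rz(a): c,s=np.cos(a),np.sin(a); return np.array([[c,-s,0],[s,c,0],[0,0,1]])
def down(a,flip=False):
    "tool down, y axis at world heading a (+pi if flip)"
    a=a+np.pi*flip; y=np.array([np.cos(a),np.sin(a),0]); z=np.array([0,0,-1.]); return np.c_[np.cross(y,z),y,z]
E
python3 - <<'E'
from h import *
from plant import env,solve_ik
D=pickle.load(open("d.pkl","rb"))
for n in ["top","scene","wrist"]: print(n,-D[n]["R"].T@D[n]["t"])
Rt=env.get_ee_rot();p=env.get_position();w=D["wrist"]
print("cam in tool",Rt.T@(-w["R"].T@w["t"]-p), (w["R"]@Rt).round(3).tolist(), Rt.round(3).tolist())
m=D["top","mat"]["region"].astype(np.uint8); q=cv2.minAreaRect(cv2.findNonZero(m)); print(q)
bx=np.array([ray(D["top"],c,3) for c in cv2.boxPoints(q)]); print(bx.round(0).tolist(), bx.mean(0), np.linalg.norm(np.diff(bx,axis=0),axis=1))
h=ray(D["top"],(255.5,213.5),108.5);print("handle~",h)
print("tape",ray(D["top"],(317,235.5),15))
for a in (-0.2,):
  for f in (0,1):
    for da in (0,-1.6):
      for P in [(h[0]-64,h[1]+12,74),(h[0],h[1],90)]:
        print(f,da,solve_ik(np.array(P),down(a+da,f)))
E
```

```text
top [514.33928412 -66.48531176 931.90181366]
scene [  34.61055702 -608.38011579  478.31045823]
wrist [164.91895055 659.47409983 374.11197892]
cam in tool [  75.81287919    0.53988148 -142.82413165] [[-0.0, 1.0, -0.001], [-0.955, -0.0, -0.298], [-0.298, 0.001, 0.955]] [[-0.937, 0.349, -0.0], [0.349, 0.937, -0.0], [0.0, -0.0, -1.0]]
((275.51220703125, 217.57176208496094), (123.87244415283203, 77.28304290771484), 12.946508407592773)
[[450.0, 82.0, 3.0], [646.0, 36.0, 3.0], [569.0, -278.0, 3.0], [376.0, -229.0, 3.0]] [510.15322392 -97.23215389   3.        ] [201.99666238 323.88101497 199.31753866]
handle~ [519.68695077 -48.47593569 108.5       ]
tape [ 462.46976132 -202.72401031   15.        ]
0 0 [-1.35685750e-01 -2.89609857e-01  2.07981072e+00 -4.44089210e-16
  1.35139179e+00  6.43142498e-02]
0 0 [-1.41885343e-01 -1.46348063e-01  1.93353881e+00 -4.44089210e-16
  1.35440191e+00  5.81146568e-02]
0 -1.6 [-1.35685750e-01 -2.89609857e-01  2.07981072e+00 -4.44089210e-16
  1.35139179e+00  1.66431425e+00]
0 -1.6 [-1.41885343e-01 -1.46348063e-01  1.93353881e+00 -4.44089210e-16
  1.35440191e+00  1.65811466e+00]
1 0 None
1 0 None
1 -1.6 [-1.35685750e-01 -2.89609857e-01  2.07981072e+00 -4.44089210e-16
  1.35139179e+00 -1.47727840e+00]
1 -1.6 [-1.41885343e-01 -1.46348063e-01  1.93353881e+00 -4.44089210e-16
  1.35440191e+00 -1.48347800e+00]
```

```bash
python3 - <<'E'
from h import *
from plant import env, eoat, solve_ik, viewer, models
a=-0.235; c=np.array([520,-51,0]); yv=np.array([-np.sin(a),np.cos(a),0])
p=c-60*yv-20*np.array([np.cos(a),np.sin(a),0]); p[2]=260
env.move_ptp(p,down(a)); eoat.gripper_to(40)
d=viewer.capture("wrist"); D={"d":d}
for l in ["case","lid","handle_grip","turnbutton","mat","tape"]:
    for r in models.silhouettes(l,d)[:2]: print(l,round(r["p"],2),r["extent"]); D.setdefault(l,r)
pickle.dump(D,open("w.pkl","wb"))
print(env.get_time(), env.get_position(), env.get_contact_force())
im=d["color"][:,:,::-1]
cv2.imwrite("pics/w1.png",cv2.resize(im,(800,600),interpolation=cv2.INTER_CUBIC))
E
```

```text
case 0.93 [204.9, 29.3, 139.0, 169.4]
lid 0.61 [229.5, 45.9, 100.1, 142.8]
handle_grip 0.76 [224.4, 46.5, 103.1, 139.1]
turnbutton 0.64 [209.4, 94.9, 10.5, 38.9]
mat 0.73 [194.7, 28.6, 154.0, 223.2]
tape 0.71 [233.2, 202.9, 45.1, 46.4]
4.6583 [ 486.57319726 -104.69872043  259.99660515] [-0.28141903  0.43368425 -0.3979242 ]
```

View pics/w1.png

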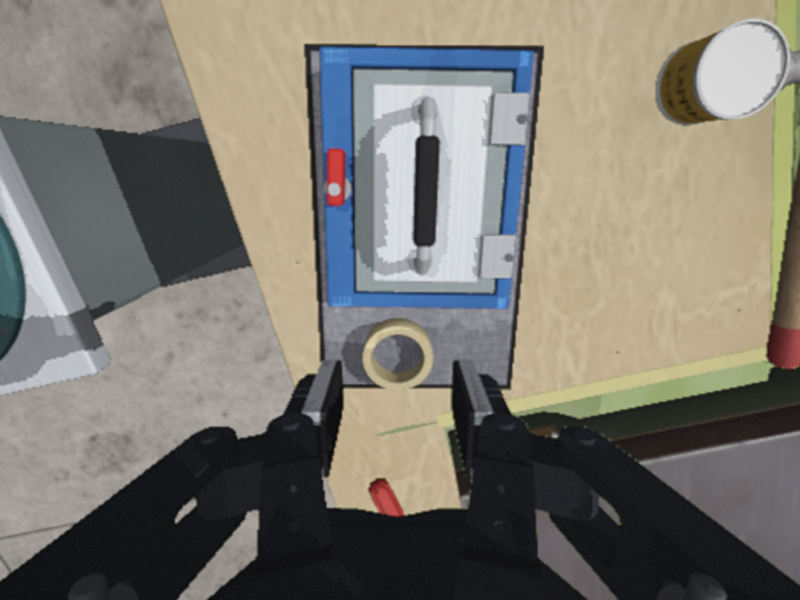

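The wrist view shows the red bar at about (336,178) in the 800-px picture, with its pivot near (336,189). The black grip is at (427,191) and the case rim corners are at about (322,48), (540,48), (510,307) and (328,307). I'll fit the pose to these and check it with an overlay.

```bash
cat > fit.py <<'E'
from h import *
from scipy.optimize import least_squares
def masks(d):
    hsv=cv2.cvtColor(d["color"],cv2.COLOR_RGB2HSV); H,S,V=cv2.split(hsv)
    return dict(red=((H<8)|(H>172))&(S>150)&(V>90), blue=(H>100)&(H<125)&(S>120)&(V>60), black=(V<50))
def fit(d,lab):
    "case pose (x,y,yaw) and bar angle; z0 = 3"
    m=masks(d); D={}
    def comp(mask,near):
        n,L,st,ce=cv2.connectedComponentsWithStats(mask.astype(np.uint8))
        i=min((i for i in range(1,n) if st[i,4]>60),key=lambda i:np.hypot(*(ce[i]-near))); return L==i
    tb=lab["turnbutton"]["extent"]; gr=lab["handle_grip"]["extent"]
    red=comp(m["red"],np.array([tb[0]+tb[2]/2,tb[1]+tb[3]/2])); blk=comp(m["black"],np.array([gr[0]+gr[2]/2,gr[1]+gr[3]/2]))
    rr=cv2.minAreaRect(cv2.findNonZero(red.astype(np.uint8))); kr=cv2.minAreaRect(cv2.findNonZero(blk.astype(np.uint8)))
    return m,red,blk,rr,kr
E
python3 - <<'E'
from fit import *
W=pickle.load(open("w.pkl","rb")); d=W["d"]
m,red,blk,rr,kr=fit(d,W); print("red",rr,"black",kr,red.sum(),blk.sum())
C=-d["R"].T@d["t"]; print("cam",C)
g=ray(d,kr[0],108.5+4)   # visible centre of bar
bp=np.array([ray(d,c,110) for c in cv2.boxPoints(kr)]); print("grip c",g,"sides",np.linalg.norm(np.diff(bp,axis=0),axis=1))
e=bp[1]-bp[0] if np.linalg.norm(bp[1]-bp[0])>40 else bp[2]-bp[1]; yg=(np.arctan2(e[1],e[0])%np.pi)-np.pi/2; print("yaw grip",yg)
cor=np.array([[322,48],[540,48],[510,307],[328,307]])/1.5625
loc=np.array([[-75,95,69],[75,95,69],[75,-95,69],[-75,-95,69]])
cw=np.array([ray(d,c,69) for c in cor]); print("corners",cw.round(1).tolist(),np.linalg.norm(cw-np.roll(cw,1,0),axis=1))
# refine: IoU of top-face silhouette of case in blue + recess hull
hull=cv2.morphologyEx((m["blue"]&(np.indices(red.shape)[0]<205)&(np.abs(np.indices(red.shape)[1]-275)<80)).astype(np.uint8),cv2.MORPH_OPEN,np.ones((3,3)))
pts=cv2.findNonZero(hull); hp=cv2.convexHull(pts)
box=np.array([[sx*75,sy*95,z] for sx in(-1,1) for sy in(-1,1) for z in(3,69)],float)
obs=np.zeros(red.shape,np.uint8); cv2.fillConvexPoly(obs,hp,255)
def ren(q):
    im=np.zeros((red.shape[0]*8,red.shape[1]*8),np.uint8)
    P=proj(d,box@Rz(q[2]).T+[q[0],q[1],0]); cv2.fillConvexPoly(im,cv2.convexHull(((P+.5)*8).astype(np.int32)),255)
    return cv2.resize(im,red.shape[::-1],interpolation=cv2.INTER_AREA)
from scipy.optimize import minimize
f=lambda q:np.abs(ren((q[0],q[1],q[2]/100)).astype(float)-obs).sum()/255
r=minimize(f,[g[0],g[1],-23.],method="Nelder-Mead",options=dict(initial_simplex=[[g[0],g[1],-23],[g[0]+6,g[1],-23],[g[0],g[1]+6,-23],[g[0],g[1],-20]]))
q=np.r_[r.x[:2],r.x[2]/100]; print("case fit",q,r.fun,"handle says",g-q.dot(np.eye(3)))
tp=ray(d,rr[0],86); print("red centre",tp,"in case frame",Rz(-q[2])@(tp-[q[0],q[1],0]))
bp=np.array([ray(d,c,86) for c in cv2.boxPoints(rr)]);s=np.linalg.norm(np.diff(bp,axis=0),axis=1);print(s)
e=bp[1]-bp[0] if s[0]>s[1] else bp[2]-bp[1]; print("bar angle (cw from case y)",q[2]-((np.arctan2(e[1],e[0])%np.pi)-np.pi/2))
q.dump("q.npy")
im=d["color"][:,:,::-1].copy(); im=cv2.resize(im[15:215,170:370],(600,600),interpolation=cv2.INTER_CUBIC)
def dr(loc,col):
    P=proj(d,np.array(loc,float)@Rz(q[2]).T+[q[0],q[1],3]); P=(P+.5-[170,15])*3; cv2.polylines(im,[P.astype(np.int32)],True,col,1)
R=lambda x0,x1,y0,y1,z:[(x0,y0,z),(x1,y0,z),(x1,y1,z),(x0,y1,z)]
dr(R(-75,75,-95,95,66),(0,255,255)); dr(R(-8,8,-36,36,113.5),(0,255,0)); dr(R(-70,-58,-12,28,85),(255,255,0)); dr(R(48,72,33,67,71),(255,0,255)); dr(R(-51.5,61.5,-81.5,81.5,65.5),(0,128,255))
cv2.imwrite("pics/ov.png",im)
E
```

```text
red ((215.0, 113.0), (36.0, 10.0), 90.0) black ((272.0653076171875, 121.58285522460938), (13.238409042358398, 69.0828857421875), 1.5481576919555664) 300 885
cam [504.93141986 -30.16636798 402.79573698]
grip c [519.54394834 -49.23486989 112.5       ] sides [69.80550158 13.29795517 69.84869128]
yaw grip -0.25022702874674074
corners [[472.6, 57.8, 69.0], [619.5, 22.6, 69.0], [569.8, -159.9, 69.0], [423.9, -124.9, 69.0]] [189.14213028 151.01515597 189.12713482 150.07894702]
case fit [ 5.19248949e+02 -5.02361300e+01 -2.49287582e-01] 204.34117647058824 handle says [  0.29499887   1.00126011 112.74928758]
red centre [460.93006912 -27.06789525  86.        ] in case frame [-62.23207144   8.06400586  86.        ]
[10.95401508 38.66926012 11.37526318]
bar angle (cw from case y) 0.02259875113335566
```

View pics/ov.png

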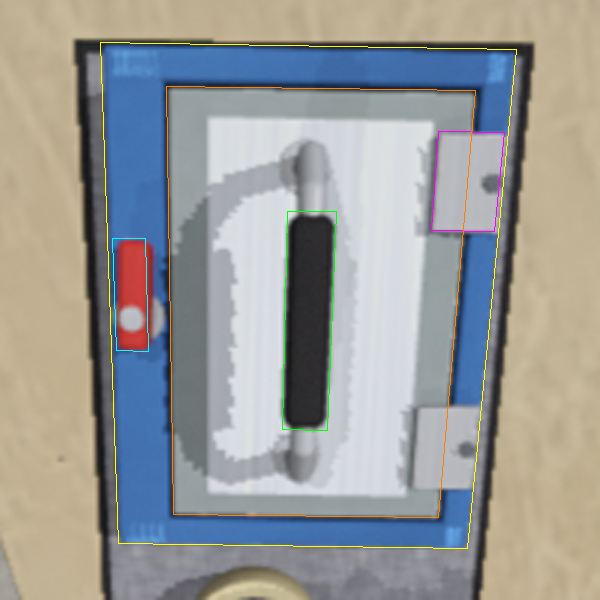

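The overlay matches to about 1 mm: yaw -0.249, and the bar angle is about 0.02. Next I'll grip the bar at its pivot and turn it with the last joint.

```bash
python3 - <<'E'
from h import *
from plant import env, eoat, solve_ik, viewer, models
q=np.load("q.npy",allow_pickle=True); a=q[2]
p=Rz(a)@np.array([-63,0.5,0])+[q[0],q[1],0]; print(p)
up=p+[0,0,160]
env.move_ptp(up,down(a))
env.move_l(p+[0,0,95]); 
env.move_l(p+[0,0,72.5],rate=40); print("F",env.get_contact_force(),env.get_position())
if abs(env.get_contact_force()[2])<6:
    eoat.gripper_to(0,30); print("gap",env.get_finger_gap(),env.get_grasp_force(),env.get_contact_force(),env.get_time())
    q0=env.get_q()
    for k in range(1,7):
        q1=q0.copy(); q1[5]+=1.60*k/6; env.movej(q1); print(env.get_contact_force().round(1),env.get_wrist_torque().round(2),round(env.get_finger_gap(),1))
print(env.get_position(),env.get_time())
E
```

```text
[458.31973513 -34.20862738   0.        ]
F [ 0.86361395  0.18089485 -0.09465941] [458.3680551  -34.20415518  72.58290987]
gap 11.303969965625175 33.122071623802185 [-2.79821075 -0.85239049  4.30434407] 6.875
[ 2.9 -1.2 -0.1] [-0.06 -0.48 -0.09] 11.5
[ 3.3 -1.6 -1.2] [-0.19 -0.57 -0.01] 10.9
[ 2.6 -1.8 -0.9] [-0.24 -0.49 -0.08] 11.0
[ 2.7 -1.9  0.6] [-0.33 -0.32 -0.06] 11.4
[ 1.2 -3.3  1.3] [-0.47 -0.15 -0.03] 11.3
[-0.8 -2.7  2.5] [-0.66  0.1  -0.04] 11.1
[458.27651974 -34.33573035  72.85336842] 9.025
```

```bash
cat > look.py <<'E'
import sys
from fit import *
from plant import env, viewer, models
from scipy.optimize import minimize
def measure(tag,q0):
    d=viewer.capture("wrist")
    W={l:models.silhouettes(l,d)[0] for l in ["turnbutton","handle_grip"]}
    m,red,blk,rr,kr=fit(d,W)
    g=ray(d,kr[0],112.5); bp=np.array([ray(d,c,110) for c in cv2.boxPoints(kr)]); s=np.linalg.norm(np.diff(bp,axis=0),axis=1)
    e=bp[1]-bp[0] if s[0]>s[1] else bp[2]-bp[1]; yaw=(np.arctan2(e[1],e[0])%np.pi)-np.pi/2
    bp=np.array([ray(d,c,86) for c in cv2.boxPoints(rr)]); s2=np.linalg.norm(np.diff(bp,axis=0),axis=1)
    e=bp[1]-bp[0] if s2[0]>s2[1] else bp[2]-bp[1]
    print("grip",g.round(1),"yaw",round(yaw,3),s.round(1),"bar",s2.round(1),"angle",round((yaw+np.pi/2-np.arctan2(e[1],e[0]))%np.pi,3),"W p",[W[k]["p"] for k in W])
    im=cv2.resize(d["color"][15:215,170:370,::-1],(600,600),interpolation=cv2.INTER_CUBIC); q=np.r_[g[:2],yaw]
    R=lambda x0,x1,y0,y1,z:[(x0,y0,z),(x1,y0,z),(x1,y1,z),(x0,y1,z)]
    for L in (R(-75,75,-95,95,66),R(-8,8,-36,36,113.5),R(-76,-36,-6,6,85)):
        P=proj(d,np.array(L,float)@Rz(q[2]).T+[q[0],q[1],3]); cv2.polylines(im,[((P+.5-[170,15])*3).astype(np.int32)],True,(0,255,255),1)
    cv2.imwrite(f"pics/{tag}.png",im); return q
E
python3 - <<'E'
from look import *
from plant import eoat
q=np.load("q.npy",allow_pickle=True); a=q[2]
eoat.gripper_to(30); p=env.get_position(); env.move_l(p+[0,0,95],rate=120)
yv=np.array([-np.sin(a),np.cos(a),0]); v=np.array([q[0],q[1],260])-60*yv-20*np.array([np.cos(a),np.sin(a),0])
env.move_ptp(v,down(a)); eoat.gripper_to(40)
measure("w2",q).dump("q2.npy"); print(env.get_time())
E
```

```text
grip [519.7 -48.6 112.5] yaw -0.266 [69.8 13.3 69.8] bar [26.9 10.9 27.1] angle 1.554 W p [0.84, 0.74]
12.225
```

View pics/w2.png

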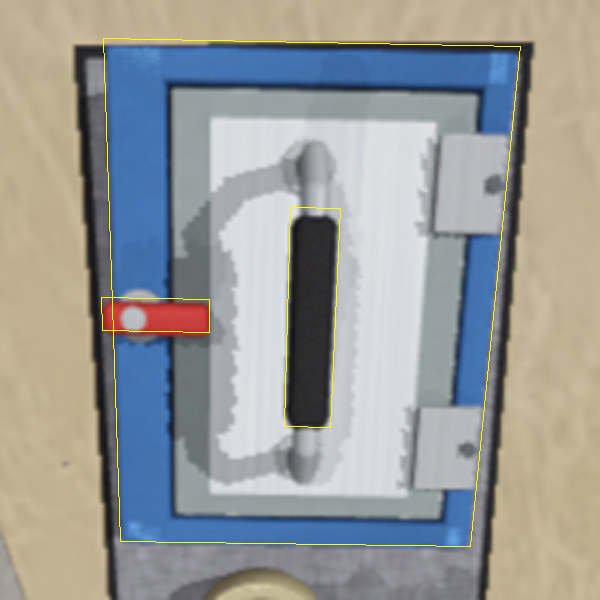

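The bar now points inward over the lid at about 1.57, with its tip at crop pixel (209,318). The case has barely moved. Next I'll take the handle and start the lift.

```bash
python3 - <<'E'
from h import *
from plant import env, eoat, viewer
q=np.load("q2.npy",allow_pickle=True); a=-0.26
p=np.array([519.4,-49.3,0])
env.move_ptp(p+[0,0,160],down(a)); env.pause(.2)
env.move_l(p+[0,0,89.5],rate=50); print("F",env.get_contact_force(),env.get_finger_gap())
if abs(env.get_contact_force()[2])<6:
    eoat.gripper_to(0,40); print(env.get_finger_gap(),env.get_contact_force())
    eoat.gripper_to(0,105); env.pause(.3); print(env.get_finger_gap(),env.get_grasp_force(),env.get_contact_force(),env.get_wrist_torque())
    P=env.get_position(); np.save("P.npy",P)
    env.move_l([p[0],p[1],99.5],rate=8); env.pause(.3); print("lift",env.get_contact_force(),env.get_wrist_torque(),env.get_finger_gap(),P)
    d=viewer.capture("scene"); cv2.imwrite("pics/l1.png",cv2.resize(d["color"][110:310,150:350,::-1],(600,600),interpolation=cv2.INTER_CUBIC))
print(env.get_time())
E
```

```text
F [ 0.26186276 -0.80161114 -0.05770482] 40.07496604441535
15.519706843310514 [0.19484557 0.72153601 3.02061093]
13.992453758392186 103.02992820739746 [ 1.6217283  -0.71309498  6.58846361] [-0.01658852 -0.05701677 -0.00016453]
lift [ 0.09123178  0.9313277  -6.74334522] [ 0.01629464  0.02167861 -0.05891755] 13.872035828236577 [519.73877748 -49.34041354  90.01059919]
17.1333
```

View pics/l1.png

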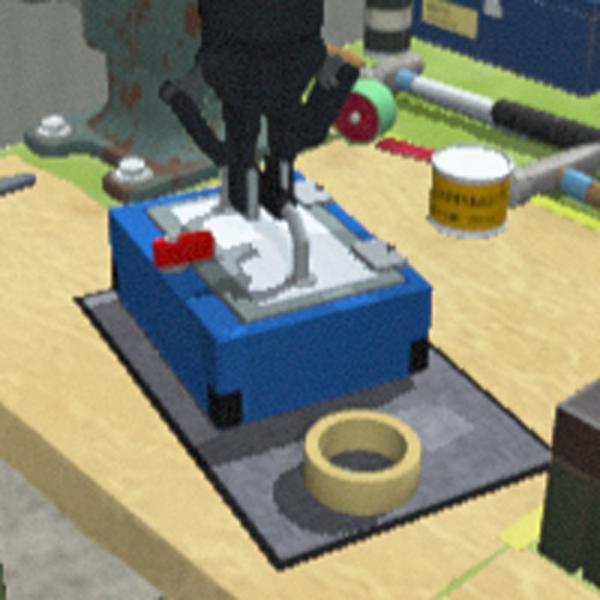

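The case is clear of the mat, level and secured, with the tape untouched at about (363,460). A wrist load of 6.7 N fits case plus lid. I'll carry on gently to 12 cm.

```bash
python3 - <<'E'
from h import *
from plant import env, eoat, viewer
env.move_l([519.4,-49.3,211.5],rate=35); env.pause(1.0)
print(env.get_position(),env.get_contact_force(),env.get_wrist_torque(),env.get_finger_gap(),env.get_grasp_force(),env.get_time())
d=viewer.capture("scene"); t=viewer.capture("top")
s=cv2.resize(d["color"][60:310,130:360,::-1],(460,500),interpolation=cv2.INTER_CUBIC)
u=cv2.resize(t["color"][150:290,190:360,::-1],(340,280),interpolation=cv2.INTER_CUBIC)
u=cv2.copyMakeBorder(u,0,220,0,0,cv2.BORDER_CONSTANT); cv2.imwrite("pics/l2.png",np.hstack([s,u]))
E
```

```text
[519.40212109 -49.29700583 211.51673038] [ 0.00951382 -0.86702832 -6.31009407] [-0.05805702 -0.06784914 -0.0019998 ] 14.205121321765404 102.50484824180603 21.4833
```

View pics/l2.png

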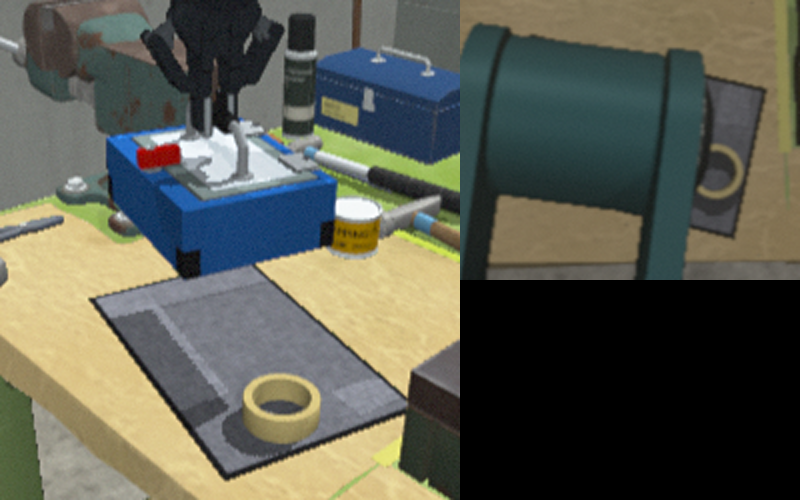

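The case hangs in the air with the button turned in, and the tape is still at its place. I'll check level and clearance from the corner pixels (107,136), (182,212), (336,180), (190,277) and (335,245), and hand in if they agree.

```bash
python3 - <<'E'
from h import *
from plant import env, viewer
from scipy.optimize import least_squares
from scipy.spatial.transform import Rotation as Ro
d=viewer.capture("scene")
px=np.array([[107,136],[182,212],[336,180],[190,277],[335,245]])/2+[130,60]-.25
L=np.array([[-75,95,66],[-75,-95,66],[75,-95,66],[-75,-95,0],[75,-95,0]],float)
f=lambda v:(proj(d,Ro.from_euler("ZYX",v[3:]).apply(L)+v[:3])-px).ravel()
r=least_squares(f,[519,-49,123,-.26,0,0]); print(r.x.round(3),np.abs(r.fun).max())
ok=abs(r.x[2]-123)<8 and np.abs(r.x[4:]).max()<0.06
print(ok,env.get_contact_force(),env.get_time())
if ok: print(env.hand_in())
E
```

```text
[ 5.32767e+02 -4.03790e+01  1.15570e+02 -2.73000e-01 -1.70000e-02
  7.00000e-03] 1.6371266007770942
True [ 0.06247002 -0.57507126 -7.76481809] 21.6333
the job is handed in; nothing more can be done
None
```

I turned the turnbutton fully in (about 1.57 rad) over the lid, lifted the case by its handle, and handed it in held steady, about level and about 12 cm above its spot, with the tape still in place; no verdict came back. The last camera fit, from hand-read corners, put the clearance about 7 mm lower (11.3 cm) than the arm's own position does, with tilt under 0.02 rad.

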